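Slide the clipboard out over the shelf's front edge

TASK

Push the small clipboard along the top of the low white shelf with your fingertips until its plain end (the end away from the metal clip) sticks out about 4 cm past the shelf's front edge, pointing straight out, so that someone can take hold of it from below. Keep it lying flat on the shelf all the time (do not pick it up), leave everything else where it stands, and end with the hand clear.

Things in the scene. Friction and masses are not known exactly. Their poses are not given: they have to be found in the camera images.
- riser: Low white plastic shelf, fixed: 300 (its x) x 560 (its y) x 90 mm high. Origin at the centre of its underside on the table; its top face is 90 mm above the table. Its -x side is the front, towards the robot, with a tape-roll bin under it. It stands at a different place and yaw each time.
- riser_edge (a point): Middle of the shelf's front top edge, at (-150, 0, 90) mm from the shelf's origin; axes as the shelf's: -x points straight out past the front edge, z up.
- clipboard: Small loose clipboard lying flat on the shelf, about 0.15 kg: brown wooden board 150 (its x) x 105 (its y) x 5 mm thick, square ends, with a sheet of paper on it. Origin at the centre of its underside; -x points to the plain end. A flat steel clip stands 5 mm proud of the board, its bar 12 mm, 64 mm wide, from 43 to 69 mm in +x of the origin. It starts wholly on the shelf, plain end to the front, turned up to 0.25 rad from square.
- clipboard_foot (a point): Middle of the clipboard's plain end (half its thickness up), 75 mm in -x of the clipboard's origin; axes as the clipboard's.
- clipboard_rear (a point): Middle of the clipboard's rear end, the end with the clip (half the board's thickness up), 75 mm in +x of the clipboard's origin; the board's 5 mm edge can be pushed here over its full 105 mm width.
- tumbler: Glass tumbler of pens standing on the shelf near one end, 74 mm across, 100 mm high, pens to 155 mm. Origin at the centre of its underside. Leave alone.
- dispenser: Black tape dispenser standing on the shelf near the other end, 130 (its x) x 54 x 90 mm high. Origin at the centre of its underside. Leave alone.
- remover: Chrome staple remover lying on the shelf near its front edge, 58 (its x) x 26 x 32 mm high. Origin at the centre of its underside. Leave alone.
Not all that is in view belongs to the job. There is more than one size of the clipboard; the one meant has the size given above.

How it is judged:
By the outcome, as a careful person would: the job done as asked, in the order asked, and still so for the second after the job is handed in, with the robot touching nothing.
It also fails if it takes over 46 s, if anything falls off the work surface, if the arm or the gripper's body presses on something with over 40 N, if the wrist force passes 120 N, or if a joint passes its speed limit or range.

ROBOT

A 7-joint arm with a two-finger parallel gripper is mounted at the origin on the work surface. World frame = base frame: x ahead of the robot, y to its left, z up, the work surface at z = 0. Lengths are in mm, angles in rad, forces in N, time in s.
With the tool pointing down it reaches from about 400 to 875 mm from the base axis. Payload 4.4 kg.
Tool frame: the origin (TCP) lies at the very end of the fingers, on their centre line; the grasp point (between the pads) lies 19 mm behind it; z points along the fingers, x is the direction in which the jaws open and shut, and the axes are right-handed (so a half turn about z gives the same grasp; the last joint's range is limited). The gripper opens to 85 mm and grips with 20 to 120 N. Pads are 22 mm wide; open, the fingers measure 114 mm over their backs; the gripper's body (76 mm by 85 mm) begins 54 mm behind the grasp point. The pads swing forward as they close: fully open they stand 13 mm farther back than shut.
Start: joints at [1.056, 0.628, 0.038, 1.517, -0.027, 0.996, -0.02], TCP at [282.054, -585.631, 206.413] pointing down, gripper open.
Joint ranges: [-3.06, 3.06], [-0.37, 2.12], [-1.25, 1.32], [0.18, 2.47], [-1.1, 4.24], [0.23, 1.98], [-2.94, 2.94]. Speed limits (rad/s): [2.57, 2.57, 3.14, 3.14, 3.14, 3.14, 3.14].

INTERFACE

Orientations are given as [roll, pitch, yaw] about the fixed x, y, z axes, in that order (R = Rz(yaw) Ry(pitch) Rx(roll)).
In Python, from cell import ctrl gives the robot as it stands.
- The arm moves only by the shell command python3 -m creep 'ROWS'. ROWS is text: rows parted by semicolons, each of 7 numbers parted by spaces: the shift along the tool's x, y, z in units of 40 mm (1.0 is 40 mm), then the turn, a rotation vector about the tool's x, y, z in degrees, then the closure, from 0 (fully open) to 1 (shut). In form: x y z rx ry rz grip; .... A call has 1 to 10 rows; each row is the pose to reach, as a shift and turn from the pose commanded when the call began, along the tool's axes at that moment; what a row does not reach only later rows make up. A row lasts 1/12 s, in which the tool goes at most 41.7 mm and 7.16 degrees, less where a joint would pass 70% of its speed; a pose out of reach is approached as far as the arm can. A call with a gripper value outside its range is refused whole. The fingers move at their own pace and stop on an object; the grip force is fixed at half the most. Time passes only in rows, so rows that repeat a pose let the fingers close. It gives the time, the measured TCP pose, the force and the opening at its end, in the units of the state.
- ctrl.read_state(): the state, without advancing time (a new reading comes with each control period).
- ctrl.get_image(name): name is "scene" or "top"; returns a dict with "img" (420x560x3 uint8, red, green, blue), "vfov" (degrees; the focal length in pixels is half the picture's height over the tangent of half this angle, whatever the lens; pixels are square), "cx", "cy" (the principal point, pixels), "T" (4x4, takes a point from camera to world coordinates). Camera axes: x right, y up, looking along -z (the intrinsics and any distortion apply to the point x, -y, -z); pixel columns grow to the right and rows downward; lengths in mm; the calibration is good to about 2 mm. A picture is of the moment at which its call begins. There is no depth.
- ctrl.finish_job(): hands the job in, once; it reports no verdict.
Trained networks look in the newest picture that a camera, given by its name, has taken for a name from the list of things; names that differ only in an ending like _2 or _b are one class to them, and where a whole thing is asked for, a point or a joint stands for the part that bears it (a point fixed in the world has none). Each returns a list of dicts, best first, with "score" (0 to 1); they miss things now and then, are a little off and sometimes report something else, mostly with a low value. They report only what shows in the picture. A call takes as long as a camera call. They do not tell look-alikes from the thing itself.
- ctrl.boxes_of(camera, thing): "rect" ([left, top, right, bottom] in pixels, round what is visible of it).
- ctrl.cut_out(camera, thing): "pixels" (420x560 bool, what is visible of it) and "rect" ([left, top, right, bottom] in pixels, round what is visible of it).
The state is a dict: "clock": time; "qpos": joint angles; "qd": joint speeds; "tau": joint torques, N m; "eef_pos": TCP position; "tool_rot": TCP orientation; "force": force on the tool from outside, world axes, zero at the start; "torque": the same for the moment, N m; "width": finger opening in mm.
Only numpy, scipy, OpenCV 4.12 (cv2) and the standard library are available. Lean on these libraries where they do the work, as an engineer would, in place of code of your own. Each camera call takes 0.05 s, during which the arm holds its last target.

## Working session

There is one attempt and no reset: what is moved stays moved. The work goes in short steps, Python scripts to look and compute and a shell command to move; the robot and the scene stay as the last step left them, time stands still between calls to the robot, and variables do not carry over. Pictures are saved under pics/ and viewed, and the job is handed in when it is done.

```bash
ls; mkdir -p pics
python3 - <<'E'
from cell import ctrl
import cv2,numpy as np
for n in("scene","top"):
    d=ctrl.get_image(n); cv2.imwrite(f"pics/{n}0.png",d["img"][:,:,::-1]); print(n,d["vfov"],d["cx"],d["cy"],{k:v for k,v in d.items() if k not in("img",)})
    for t in("riser","clipboard","tumbler","dispenser","remover"):
        print(t,[(b["rect"],round(b["score"],2)) for b in ctrl.boxes_of(n,t)])
print(ctrl.read_state())
E
```

```text
pics
scene 54.44066858477242 276.0391417205275 207.66916592455902 {'vfov': 54.44066858477242, 'cx': 276.0391417205275, 'cy': 207.66916592455902, 'T': array([[-5.00275503e-01, -5.55084866e-01,  6.64533831e-01,
         1.10759707e+03],
       [ 8.65847703e-01, -3.15679233e-01,  3.88142211e-01,
         3.13005618e+02],
       [-5.67233693e-03,  7.69563131e-01,  6.38545544e-01,
         6.35473780e+02],
       [ 0.00000000e+00,  0.00000000e+00,  0.00000000e+00,
         1.00000000e+00]])}
riser [([123.6, 164.8, 445.8, 373.2], 0.92)]
clipboard [([238.3, 151.1, 324.7, 191.8], 0.71), ([122.4, 187.0, 155.4, 222.9], 0.63), ([248.6, 197.1, 329.6, 259.7], 0.57)]
tumbler [([146.4, 150.1, 191.2, 230.4], 0.71)]
dispenser [([383.5, 240.8, 426.6, 325.2], 0.82)]
remover []
top 45.53727499766755 274.27368500063926 212.58028758915432 {'vfov': 45.53727499766755, 'cx': 274.27368500063926, 'cy': 212.58028758915432, 'T': array([[-1.56276522e-02,  9.95731184e-01, -9.09680491e-02,
         4.02021195e+02],
       [-9.99847120e-01, -1.62760015e-02, -6.38970745e-03,
        -2.35994336e+01],
       [-7.84302
[... 496 characters left out ...]
, 0.78)]
{'clock': 0.6, 'qpos': array([ 1.05617096,  0.62837729,  0.03851019,  1.51740317, -0.02701105,
        0.99628107, -0.02001672]), 'qd': array([ 2.59931122e-04, -9.50918822e-04, -9.88115241e-04,  2.33416295e-04,
        1.02737865e-03,  6.02536929e-04,  3.16064155e-05]), 'tau': array([-6.55832409e-04, -5.62978578e+01,  1.22493926e+00, -1.93696082e+01,
        1.09434171e-02,  1.87444806e-03, -1.73598369e-05]), 'eef_pos': array([ 282.0726375 , -585.63118453,  206.4273189 ]), 'tool_rot': array([-3.14155105e+00, -4.88200055e-05, -1.12202700e+00]), 'force': array([-0.56403827,  0.25271043,  0.01739265]), 'torque': array([-0.00067832, -0.00493975,  0.0049399 ]), 'width': 85.2656970390961}
```

View pics/top0.png

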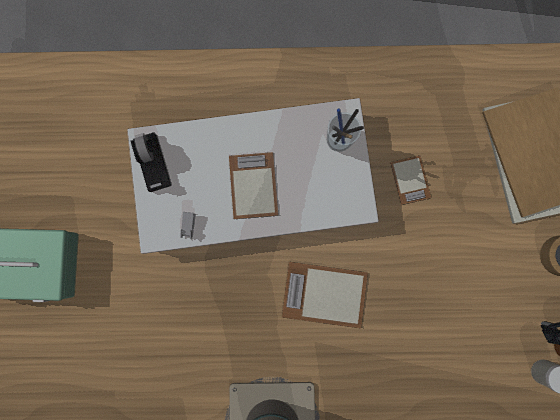

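View pics/scene0.png

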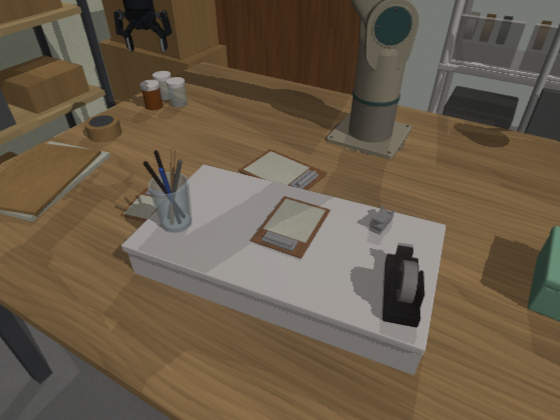

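```bash
python3 -c "
import cv2
a=cv2.imread('pics/top0.png')[90:270,110:400];cv2.imwrite('pics/topc.png',cv2.resize(a,(790,490),interpolation=2))
a=cv2.imread('pics/scene0.png')[140:390,110:450];cv2.imwrite('pics/scc.png',cv2.resize(a,(790,580),interpolation=2))"
```

```text
(no output)
```

View pics/topc.png

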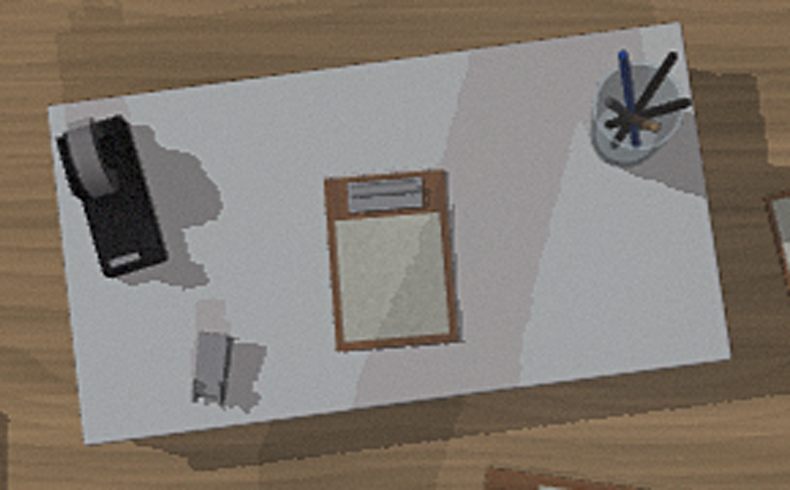

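View pics/scc.png

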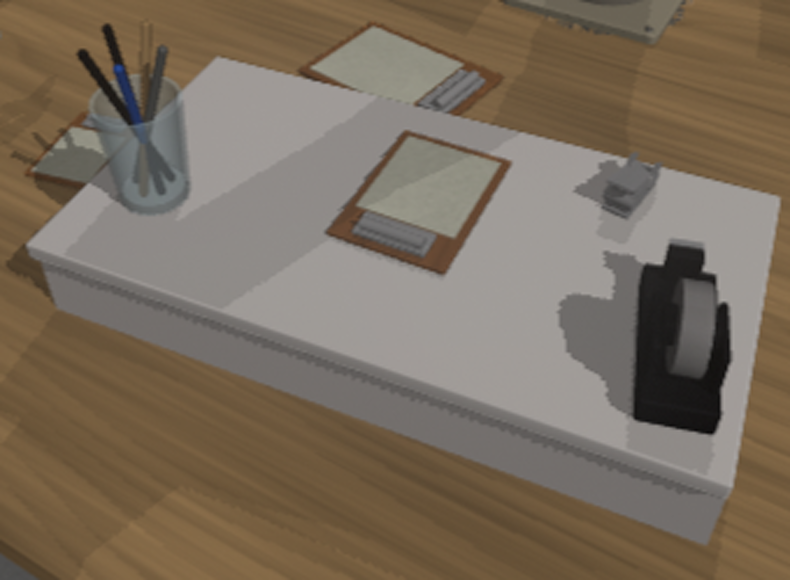

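```bash
cat > h.py <<'E'
import numpy as np,cv2
from scipy.optimize import least_squares
def ray(d,uv):
    f=210/np.tan(np.radians(d["vfov"]/2)); uv=np.atleast_2d(np.asarray(uv,float))
    c=np.c_[(uv[:,0]-d["cx"])/f,-(uv[:,1]-d["cy"])/f,-np.ones(len(uv))]
    return d["T"][:3,3],c@d["T"][:3,:3].T
def toz(d,uv,z):
    o,r=ray(d,uv); return (o+r*((z-o[2])/r[:,2])[:,None])[:,:2]
def proj(d,P):
    f=210/np.tan(np.radians(d["vfov"]/2)); c=(np.atleast_2d(P)-d["T"][:3,3])@d["T"][:3,:3]
    return np.c_[d["cx"]+f*c[:,0]/-c[:,2],d["cy"]-f*c[:,1]/-c[:,2]]
def fitrect(xy,hx,hy,p0):
    # xy ordered corners: (+x,+y),(+x,-y),(-x,-y),(-x,+y)
    m=np.array([[hx,hy],[hx,-hy],[-hx,-hy],[-hx,hy]])
    f=lambda p:(m@np.array([[np.cos(p[2]),np.sin(p[2])],[-np.sin(p[2]),np.cos(p[2])]])+p[:2]-xy).ravel()
    r=least_squares(f,p0); return r.x,r.fun.reshape(-1,2)
E
python3 - <<'E'
from cell import ctrl; from h import *
d=ctrl.get_image("top");s=ctrl.get_image("scene")
k=np.array([790/290,490/180]); o=np.array([110,90]); ks=np.array([790/340,580/250]);os=np.array([110,140])
T=lambda p:(np.array(p)+.5)/k+o-.5
S=lambda p:(np.array(p)+.5)/ks+os-.5
np.set_printoptions(precision=2,suppress=True)
for nm,c,pts,z,h in(("riser top",d,T([(49,105),(681,22),(730,357),(85,443)]),90,(150,280)),("clip top",d,T([(325,178),(445,170),(457,341),(338,351)]),95,(75,52.5)),
 ("riser scene",s,S([(730,490),(30,247),(217,57),(779,198)]),90,(150,280)),("clip scene",s,S([(443,271),(327,233),(405,132),(511,161)]),95,(75,52.5))):
    xy=toz(c,pts,z);p,r=fitrect(xy,*h,[600,50,0]);print(nm,xy.tolist(),p,r.tolist(),[np.linalg.norm(xy[i]-xy[i-1]) for i in range(4)])
E
```

```text
riser top [[715.9069187912819, 329.9093707615651], [780.3235652664008, -224.21482975587304], [485.2679202233437, -256.9497372778658], [420.4842412656119, 295.8190301095951]] [600.5   36.14   0.12] [[1.3452276260300096, 1.6430350054223481], [1.4196091222139557, -0.5068941211529534], [-1.528743858307564, -2.3207515837866595], [-1.2360928718785544, 1.1846106727659276]] [np.float64(297.3831026171517), np.float64(557.8558361639595), np.float64(296.8659762287486), np.float64(556.5520957272116)]
clip top [[645.863125793091, 88.41933951404975], [651.0963926330307, -15.474651687481579], [502.40661581666325, -23.444128308609073], [495.4799012609699, 78.4104881464745]] [573.71  31.98   0.06] [[-0.41837909675109586, 0.44069197167719665], [0.6145314717192605, -0.4781739612400564], [-0.4283447611255724, -1.4603793521270347], [0.232192386157692, 1.4978613272379846]] [np.float64(150.7159292390043), np.float64(104.02571071423586), np.float64(148.90319770681847), np.float64(102.08987348286918)]
riser scene [[717.6802896465915, 334.68792069332505], [781.253768565545, -213.0166152169851], [485.174093554
[... 189 characters left out ...]
8712686932, -0.8079598180630683], [-1.6105604966480769, 2.889025612894102]] [np.float64(298.68566782862274), np.float64(551.3817605603098), np.float64(298.7269570627276), np.float64(556.1356110410504)]
clip scene [[643.3187424280776, 92.11013702166585], [652.428314631871, -9.46692468001396], [504.54598685764427, -19.221695237790186], [494.52017814229805, 82.88700474561665]] [573.7   36.58   0.07] [[1.3230294227910235, 2.337400348503621], [-0.06917859280667926, -0.8015457518081135], [-1.7811476785678906, -2.071581177168575], [0.5272968485826368, 0.5357266414161472]] [np.float64(149.08413363765698), np.float64(101.98472321717107), np.float64(148.20370581250216), np.float64(102.59972442798323)]
```

Candidates in the top picture are the clipboard on the shelf (252,185), the larger one on the table (327,296) and the smaller one on the table (410,180). I choose the one on the shelf. In the close crop it measures about 150 x 103 mm in both cameras, with the clip on the far side, which matches the description. Now I raise the hand and go over.

```bash
python3 -m creep '0 0 -1 0 0 0 0.5; 0 0 -2 0 0 0 0.5; 0 0 -3.25 0 0 0 0.5; 0 0 -3.25 0 0 0 0.5; -9.87 -15.61 -3.25 0 0 0 0.5; -9.87 -15.61 -3.25 0 0 0 0.5; -9.87 -15.61 -3.25 0 0 0 0.5; -9.87 -15.61 -3.25 0 0 0 0.5; -9.87 -15.61 -3.25 0 0 0 0.5; -9.87 -15.61 -3.25 0 0 0 0.5'
```

```text
clock: 1.53
eef_pos: [415.2, -371.8, 336.6]
tool_rot: [-3.141, -0.001, -1.122]
force: [1.3, 0.4, -0.3]
width: 42.5
```

```bash
python3 -m creep '-6.5 -10.3 0 0 0 0 0.5; -6.5 -10.3 0 0 0 0 0.5; -6.5 -10.3 0 0 0 0 0.5; -6.5 -10.3 0 0 0 0 0.5; -6.5 -10.3 0 0 0 0 0.5; -6.5 -10.3 0 0 0 0 0.5; -6.5 -10.3 0 0 0 0 0.5; -6.5 -10.3 0 0 0 0 0.5; -6.5 -10.3 0 0 0 0 0.5; -6.5 -10.3 0 0 0 0 0.5'
python3 - <<'E'
from cell import ctrl
import numpy as np
s=ctrl.read_state();print(s["eef_pos"],s["tool_rot"])
E
```

```text
clock: 2.37
eef_pos: [636.3, -18.5, 336.6]
tool_rot: [-3.141, -0.0, -1.122]
force: [0.4, 0.2, 0.7]
width: 42.7
[636.25002769 -18.519848   336.57644535] [-3.14119385e+00 -3.73115167e-04 -1.12205117e+00]
```

```bash
python3 -m creep '-0.94 -1.48 0 0 0 7 0.5; -0.94 -1.48 0 0 0 14 0.5; -0.94 -1.48 0 0 0 19.1 0.5; -0.94 -1.48 0 0 0 19.1 0.5; -0.94 -1.48 0 0 0 19.1 0.5; -0.94 -1.48 0 0 0 19.1 0.5'
cat > rel.py <<'E'
import sys,numpy as np
from cell import ctrl
from scipy.spatial.transform import Rotation as R
def rel(t,p=True):
    s=ctrl.read_state();r=R.from_euler("xyz",s["tool_rot"]).as_matrix()
    print("pos",s["eef_pos"].round(1),"rot",s["tool_rot"].round(4),"units",(r.T@(np.array(t)-s["eef_pos"])/40).round(3))
rel([float(a) for a in sys.argv[1:4]])
E
python3 rel.py 673.3 41 120
```

```text
clock: 2.87
eef_pos: [672.2, 37.4, 336.6]
tool_rot: [3.141, -0.001, -1.455]
force: [0.1, -0.3, 0.7]
width: 42.3
pos [672.2  37.4 336.6] rot [ 3.1414e+00 -1.2000e-03 -1.4552e+00] units [-0.091 -0.039  5.414]
```

```bash
python3 -m creep '-0.09 -0.04 1 0 0 0 0.5; -0.09 -0.04 2 0 0 0 0.5; -0.09 -0.04 3 0 0 0 0.5; -0.09 -0.04 4 0 0 0 0.5; -0.09 -0.04 5 0 0 0 0.5; -0.09 -0.04 5.6 0 0 0 0.5; -0.09 -0.04 5.6 0 0 0 0.5; -0.09 -0.04 5.6 0 0 0 0.5'
python3 - <<'E'
from cell import ctrl; from h import *
for n in("scene","top"):
    d=ctrl.get_image(n);i=d["img"][:,:,::-1]
    c=proj(d,[[650,38,95]])[0].astype(int);print(c)
    i=i[c[1]-90:c[1]+90,c[0]-130:c[0]+130];cv2.imwrite(f"pics/{n}1.png",cv2.resize(i,None,fx=3,fy=3))
E
```

```text
clock: 3.53
eef_pos: [673.0, 41.3, 112.1]
tool_rot: [3.14, -0.0, -1.456]
force: [0.0, 0.2, 0.9]
width: 42.6
[272 248]
[250 152]
```

View pics/scene1.png

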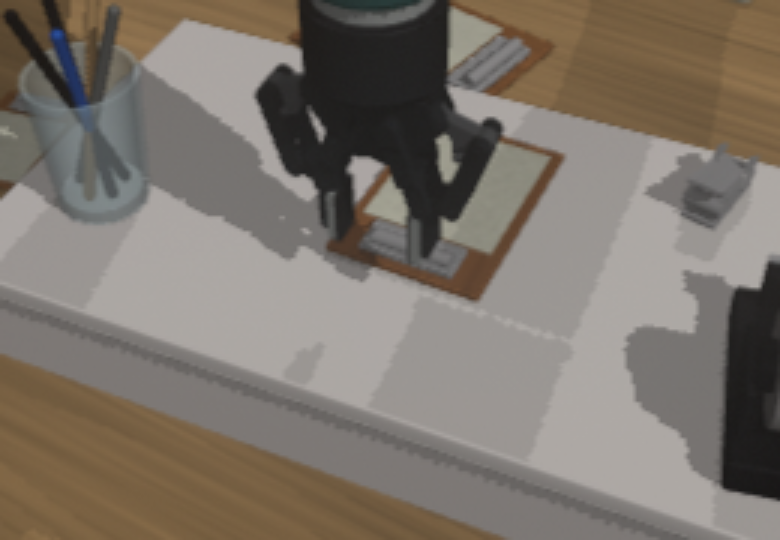

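View pics/top1.png

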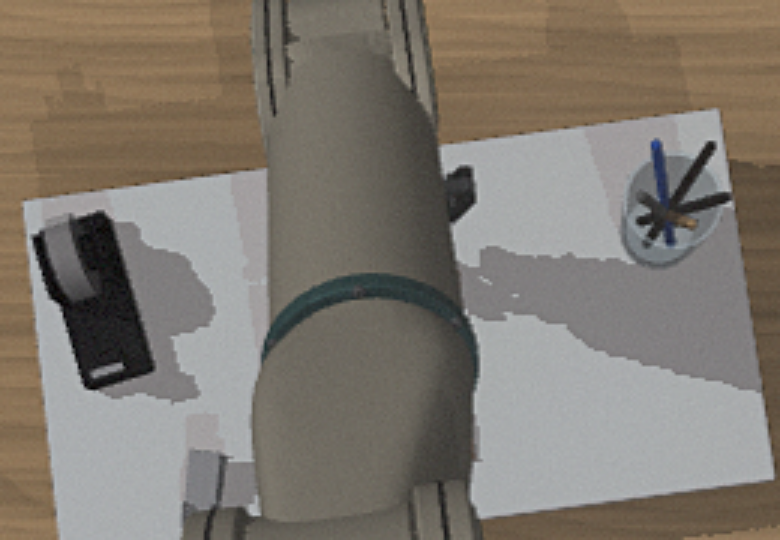

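Run:
```python
from cell import ctrl; from h import *
d=ctrl.get_image("scene")
p=[(142+a/3,158+b/3) for a,b in((408,262),(440,255),(325,232),(352,240))]
for z in(112,118):print(toz(d,p,z).round(1).tolist())
print(proj(d,[[648.5,38.1,95]]))
```

```text
[[653.4, 51.2], [638.6, 65.1], [656.1, -6.4], [653.9, 11.8]]
[[658.6, 54.2], [643.9, 67.9], [661.3, -2.8], [659.1, 15.3]]
[[273.18818038 247.74986598]]
```

Run:
```python
from cell import ctrl; from h import *
d=ctrl.get_image("scene");i=d["img"][:,:,::-1].copy()
x0,y0=210,190
i=cv2.resize(i[y0:y0+75,x0:x0+110],None,fx=7,fy=7,interpolation=cv2.INTER_NEAREST)
R=np.array([[np.cos(-1.456),-np.sin(-1.456)],[np.sin(-1.456),np.cos(-1.456)]])
for z,c in((112,(0,0,255)),(119,(0,255,0)),(127,(255,0,0))):
  for sx in(21,-21,33,-33):
    for sy in(11,-11):
      w=R@[sx,sy]+[673,41.3]; u=proj(d,[[*w,z]])[0]; u=((u+.5-[x0,y0])*7).astype(int); cv2.circle(i,tuple(map(int,u)),3,c,-1)
cv2.imwrite("pics/f1.png",i)
```

```text
(no output)
```

View pics/f1.png

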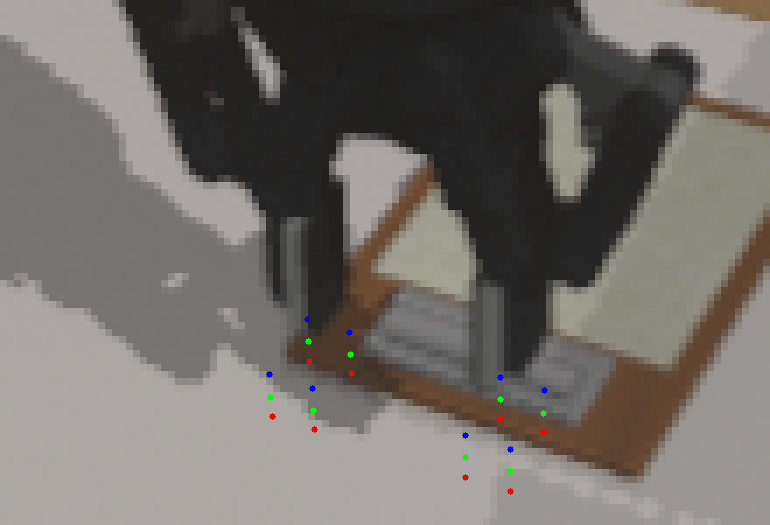

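Run:
```python
from cell import ctrl; from h import *
d=ctrl.get_image("scene");i=d["img"][:,:,::-1].copy()
s=ctrl.read_state();print(s["eef_pos"],s["tool_rot"],s["qpos"])
x0,y0=180,60
i=cv2.resize(i[y0:y0+200,x0:x0+200],None,fx=3,fy=3,interpolation=cv2.INTER_LINEAR)
t=-1.456
R=np.array([[np.cos(t),-np.sin(t)],[np.sin(t),np.cos(t)]])
def P(sx,sy,z):
      u=proj(d,[[*(R@[sx,sy]+s["eef_pos"][:2]),z]])[0]; return tuple(int(v) for v in ((u+.5-[x0,y0])*3))
for z,c in((185,(0,0,255)),(250,(255,0,0))):
  cv2.polylines(i,[np.array([P(a,b,z) for a,b in((42,38),(-42,38),(-42,-38),(42,-38))])],True,c)
for z in(112,130,150,185,250,300):cv2.circle(i,P(0,0,z),3,(0,255,0),-1)
cv2.imwrite("pics/f2.png",i)
```

```text
[675.35447787  42.89530605 115.10324643] [-3.13712842e+00 -5.91086949e-05 -1.45550861e+00] [-0.0888649   0.76212624 -0.02832597  1.52365715  0.02603637  0.8517123
 -1.58193099]
```

View pics/f2.png

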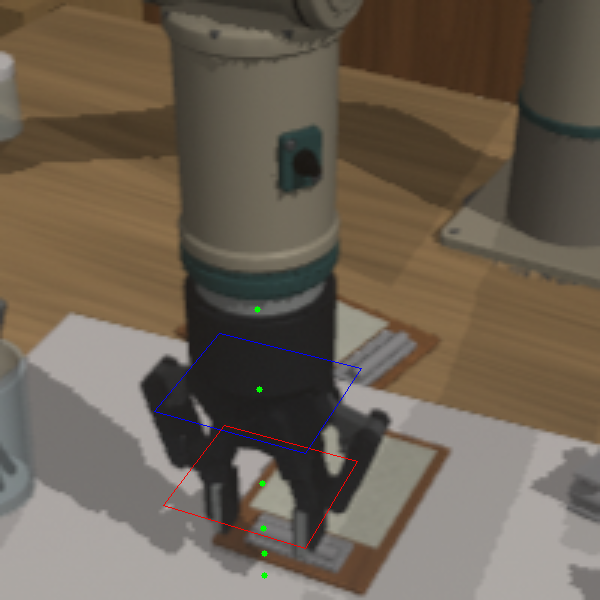

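```bash
python3 -m creep '0 0 0 0 0 0 0.5; 0 0 0 0 0 0 0.5'
python3 - <<'E'
from cell import ctrl
for i in range(3):
    s=ctrl.read_state();print(s["clock"],s["eef_pos"],s["force"],s["torque"],s["qd"].round(3),s["width"])
    ctrl.get_image("top")
E
```

```text
clock: 3.95
eef_pos: [674.3, 43.1, 113.7]
tool_rot: [-3.14, -0.0, -1.455]
force: [0.4, -0.1, -0.7]
width: 42.6
3.95 [674.30361213  43.05251504 113.70824852] [ 0.38520472 -0.11960088 -0.70296807] [0.01033085 0.03307698 0.052782  ] [-0.     0.01  -0.001  0.005 -0.001 -0.001 -0.001] 42.56160158980056
4.0 [674.08706862  43.06634986 113.33067566] [0.11606848 0.77929321 1.11258796] [ 0.02463464 -0.00888348 -0.05172888] [-0.     0.009 -0.001  0.003 -0.001 -0.002 -0.002] 42.79334607365714
4.05 [673.9064182   43.05255431 113.00281789] [ 0.2168871  -0.93385534  0.47778979] [ 0.02330174 -0.0404063   0.00966947] [-0.003  0.005 -0.     0.002 -0.001 -0.002  0.   ] 42.43775298899028
```

Run:
```python
from cell import ctrl; from h import *
a=ctrl.get_image("top");b=ctrl.get_image("scene")
cv2.imwrite("pics/t3.png",cv2.resize(a["img"][90:170,230:330,::-1],None,fx=7,fy=7,interpolation=1))
cv2.imwrite("pics/s3.png",cv2.resize(b["img"][160:250,210:330,::-1],None,fx=6,fy=6,interpolation=1))
for ua,ub in(((273.3,125.3),(235,184)),((276,117),(235,184)),((276,120),(228,188))):
    oa,ra=ray(a,ua);ob,rb=ray(b,ub)
    A=np.c_[ra[0],-rb[0]];t=np.linalg.lstsq(A,ob-oa,rcond=None)[0]
    print(oa+ra[0]*t[0],ob+rb[0]*t[1])
# also robot base corner / riser far-corner check
```

```text
[676.59553331 -17.89810252 239.33776956] [675.80887856 -16.62076566 239.13245235]
[691.44372545 -23.77373463 248.51018038] [683.55304677 -10.70888065 246.24087714]
[688.44222547 -23.67408561 236.75924507] [687.68075542 -22.46634326 236.54514664]
```

View pics/t3.png

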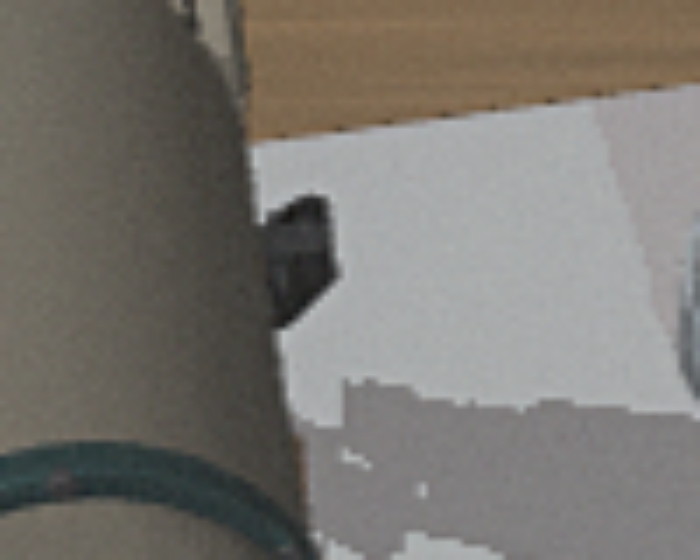

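View pics/s3.png

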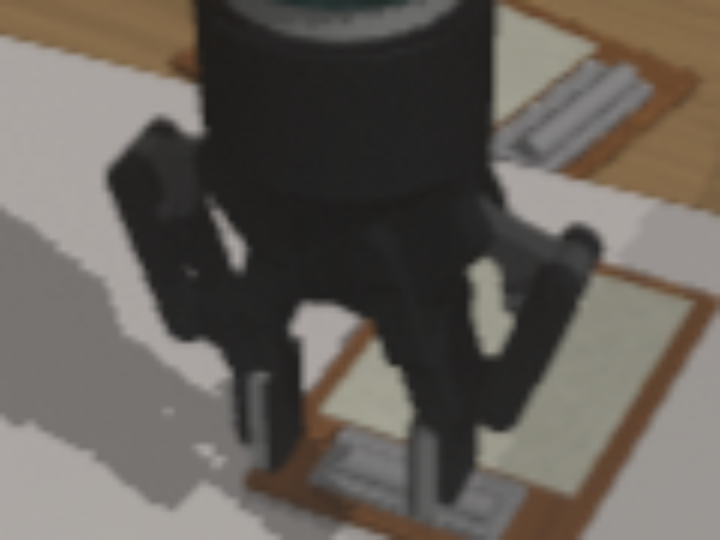

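```bash
python3 -m creep '0 0 0.2 0 0 0 0.5; 0 0 0.4 0 0 0 0.5; 0 0 0.4 0 0 0 0.5; 0 0 0.4 0 0 0 0.5'
python3 - <<'E'
from cell import ctrl; from h import *
b=ctrl.get_image("scene")
cv2.imwrite("pics/s4.png",cv2.resize(b["img"][180:270,210:330,::-1],None,fx=6,fy=6,interpolation=1))
s=ctrl.read_state();print(s["eef_pos"],s["force"])
E
```

```text
clock: 4.53
eef_pos: [672.8, 42.9, 95.2]
tool_rot: [3.139, 0.0, -1.455]
force: [-0.3, -0.5, -0.1]
width: 42.3
[673.28338279  42.91148861  95.73153598] [0.48501806 0.06189055 0.25154296]
```

View pics/s4.png

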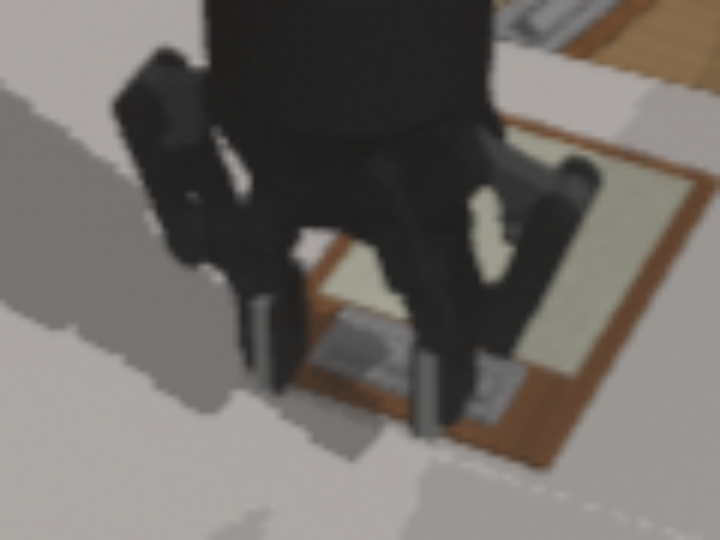

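```bash
python3 -m creep '0 0 0.05 0 0 0 0.5; 0 0 0.1 0 0 0 0.5; 0 0 0.1 0 0 0 0.5'
```

```text
clock: 4.83
eef_pos: [673.5, 43.0, 92.2]
tool_rot: [3.141, 0.0, -1.455]
force: [0.1, 0.2, 0.4]
width: 42.8
```

```bash
python3 -m creep '0 0 0.05 0 0 0 0.5; 0 0 0.1 0 0 0 0.5; 0 0 0.1 0 0 0 0.5'; python3 -m creep '0 0 0.05 0 0 0 0.5; 0 0 0.1 0 0 0 0.5; 0 0 0.1 0 0 0 0.5'
```

```text
clock: 5.08
eef_pos: [673.4, 42.9, 88.0]
tool_rot: [3.141, 0.0, -1.455]
force: [0.4, 0.7, 0.3]
width: 43.0
clock: 5.33
eef_pos: [673.4, 42.9, 83.9]
tool_rot: [3.141, 0.0, -1.455]
force: [0.2, 0.1, -0.0]
width: 42.6
```

```bash
python3 -m creep '0 0 0.05 0 0 0 0.5; 0 0 0.05 0 0 0 0.5'; python3 -m creep '0 0 0.05 0 0 0 0.5; 0 0 0.05 0 0 0 0.5';python3 - <<'E'
from cell import ctrl; from h import *
b=ctrl.get_image("scene")
cv2.imwrite("pics/s5.png",cv2.resize(b["img"][180:280,210:330,::-1],None,fx=6,fy=6,interpolation=1))
s=ctrl.read_state();print(s["eef_pos"],s["force"])
E
```

```text
clock: 5.5
eef_pos: [673.4, 42.9, 82.0]
tool_rot: [3.141, -0.0, -1.455]
force: [-0.6, -0.3, 0.7]
width: 42.8
clock: 5.67
eef_pos: [673.5, 43.0, 80.1]
tool_rot: [3.141, 0.0, -1.455]
force: [0.4, -0.6, 0.2]
width: 42.5
[673.54394205  42.95385117  80.2426359 ] [ 0.73039983 -0.28915897  0.44782396]
```

View pics/s5.png

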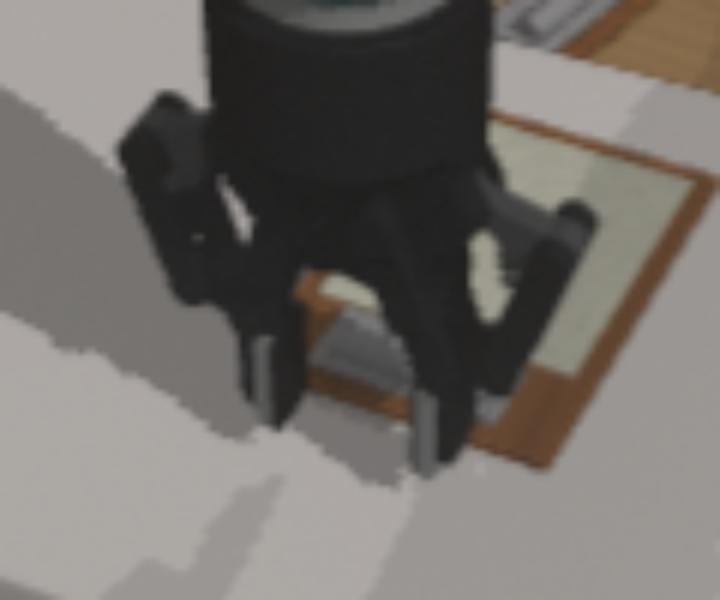

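Run:
```python
from cell import ctrl; from h import *
d=ctrl.get_image("scene");c,s=np.cos(.116),np.sin(.116)
for p in((413,470),(438,478),(470,450),(245,410),(275,428),(300,410)):
  u=(210+(p[0]+.5)/6-.5,180+(p[1]+.5)/6-.5)
  for z in(90,100,110,115):
    w=toz(d,u,z)[0]-[673.5,43]; print(p,z,(w@[c,s]).round(1),(w@[-s,c]).round(1))
```

```text
(413, 470) 90 -9.9 15.2
(413, 470) 100 -1.2 18.9
(413, 470) 110 7.4 22.6
(413, 470) 115 11.8 24.5
(438, 478) 90 -9.8 23.4
(438, 478) 100 -1.2 27.0
(438, 478) 110 7.5 30.6
(438, 478) 115 11.8 32.3
(470, 450) 90 -24.4 28.0
(470, 450) 100 -15.5 31.4
(470, 450) 110 -6.6 34.9
(470, 450) 115 -2.1 36.7
(245, 410) 90 -12.8 -43.0
(245, 410) 100 -4.1 -38.3
(245, 410) 110 4.6 -33.5
(245, 410) 115 9.0 -31.1
(275, 428) 90 -9.5 -31.1
(275, 428) 100 -0.8 -26.5
(275, 428) 110 7.8 -21.9
(275, 428) 115 12.2 -19.6
(300, 410) 90 -19.5 -27.3
(300, 410) 100 -10.7 -22.8
(300, 410) 110 -1.9 -18.3
(300, 410) 115 2.5 -16.0
```

```bash
python3 -m creep '0 0 0.1 0 0 0 0.5; 0 0 0.1 0 0 0 0.5'; python3 -m creep '0 0 0.1 0 0 0 0.5; 0 0 0.1 0 0 0 0.5';python3 -m creep '0 0 0.05 0 0 0 0.5; 0 0 0.05 0 0 0 0.5';python3 - <<'E'
from cell import ctrl; from h import *
b=ctrl.get_image("scene")
cv2.imwrite("pics/s6.png",cv2.resize(b["img"][190:290,210:330,::-1],None,fx=6,fy=6,interpolation=1))
s=ctrl.read_state();print(s["eef_pos"],s["force"])
E
```

```text
clock: 5.93
eef_pos: [673.3, 42.9, 75.8]
tool_rot: [3.141, 0.0, -1.455]
force: [-0.6, -0.4, -0.6]
width: 42.6
clock: 6.1
eef_pos: [673.2, 42.9, 71.6]
tool_rot: [3.141, 0.0, -1.455]
force: [-0.1, -0.1, -0.5]
width: 42.6
clock: 6.27
eef_pos: [673.4, 43.0, 70.0]
tool_rot: [3.141, 0.0, -1.455]
force: [-0.9, 0.8, 0.0]
width: 42.7
[673.49003958  42.94128005  70.14345004] [-0.35225261 -0.29512065 -0.05063602]
```

View pics/s6.png

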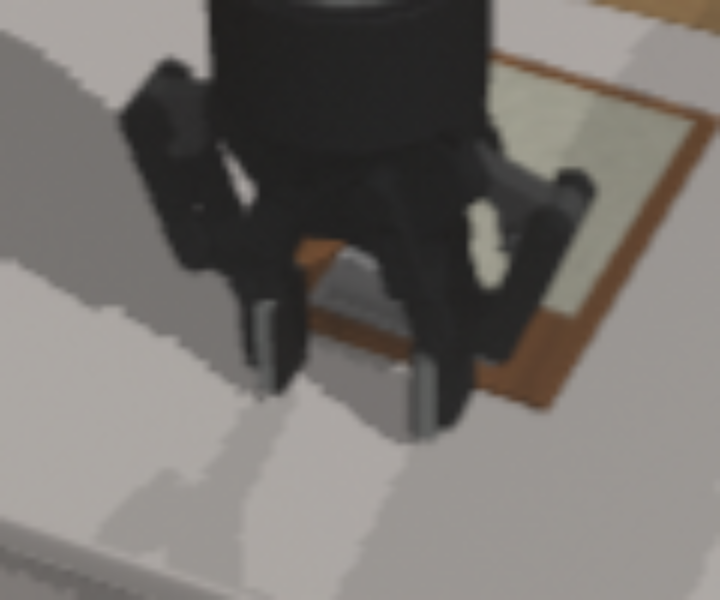

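```bash
python3 -m creep '0 0 0.05 0 0 0 0.5; 0 0 0.05 0 0 0 0.5'; python3 -m creep '0 0 0.05 0 0 0 0.5; 0 0 0.05 0 0 0 0.5'
```

```text
clock: 6.48
eef_pos: [673.5, 43.0, 68.2]
tool_rot: [3.141, 0.0, -1.455]
force: [-0.1, -0.4, -0.6]
width: 42.5
clock: 6.65
eef_pos: [673.5, 43.0, 66.1]
tool_rot: [3.141, 0.0, -1.455]
force: [0.6, 0.2, 0.6]
width: 42.8
```

```bash
python3 -m creep '0 0 0.04 0 0 0 0.5; 0 0 0.04 0 0 0 0.5'; python3 -m creep '0 0 0.04 0 0 0 0.5; 0 0 0.04 0 0 0 0.5'
```

```text
clock: 6.82
eef_pos: [673.5, 43.0, 64.5]
tool_rot: [3.141, 0.0, -1.455]
force: [0.2, -0.5, -0.6]
width: 42.7
clock: 6.98
eef_pos: [673.8, 43.0, 63.4]
tool_rot: [-3.141, -0.0, -1.455]
force: [0.6, 0.5, 1.4]
width: 42.8
```

Run:
```python
from cell import ctrl; from h import *
b=ctrl.get_image("scene")
cv2.imwrite("pics/s7.png",cv2.resize(b["img"][190:290,210:330,::-1],None,fx=6,fy=6,interpolation=1))
```

```text
(no output)
```

View pics/s7.png

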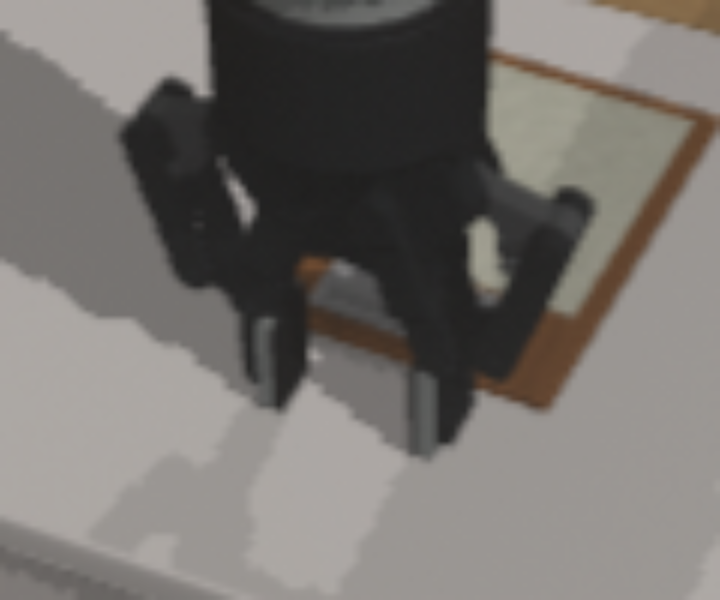

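```bash
python3 -m creep '0 0 0.02 0 0 0 0.5; 0 0 0.02 0 0 0 0.5; 0 0 0.02 0 0 0 0.5'; python3 -m creep '0 0 0.02 0 0 0 0.5; 0 0 0.02 0 0 0 0.5; 0 0 0.02 0 0 0 0.5'
```

```text
clock: 7.28
eef_pos: [673.9, 42.9, 63.4]
tool_rot: [-3.141, -0.0, -1.455]
force: [-1.2, -0.5, 6.1]
width: 42.5
clock: 7.53
eef_pos: [673.9, 43.0, 63.3]
tool_rot: [-3.141, -0.0, -1.455]
force: [-3.1, 0.5, 11.1]
width: 42.6
```

```bash
python3 -m creep '0 0 -0.095 0 0 0 0.5; 0 0 -0.095 0 0 0 0.5; 0 0 -0.095 0 0 0 0.5'; python3 -m creep '0 0.15 0 0 0 0 0.5; 0 0.3 0 0 0 0 0.5; 0 0.45 0 0 0 0 0.5; 0 0.6 0 0 0 0 0.5; 0 0.75 0 0 0 0 0.5; 0 0.9 0 0 0 0 0.5; 0 0.9 0 0 0 0 0.5; 0 0.9 0 0 0 0 0.5'
python3 - <<'E'
from cell import ctrl; from h import *
b=ctrl.get_image("scene");a=ctrl.get_image("top")
cv2.imwrite("pics/s8.png",cv2.resize(b["img"][160:290,210:360,::-1],None,fx=4.5,fy=4.5,interpolation=1))
cv2.imwrite("pics/t8.png",cv2.resize(a["img"][90:270,110:400,::-1],None,fx=2.7,fy=2.7,interpolation=1))
E
```

```text
clock: 7.78
eef_pos: [673.8, 43.0, 65.4]
tool_rot: [-3.141, 0.0, -1.455]
force: [-0.1, -0.6, -0.2]
width: 42.5
clock: 8.45
eef_pos: [637.5, 38.7, 65.6]
tool_rot: [3.141, -0.0, -1.455]
force: [-0.2, -0.2, 0.1]
width: 42.7
```

View pics/s8.png

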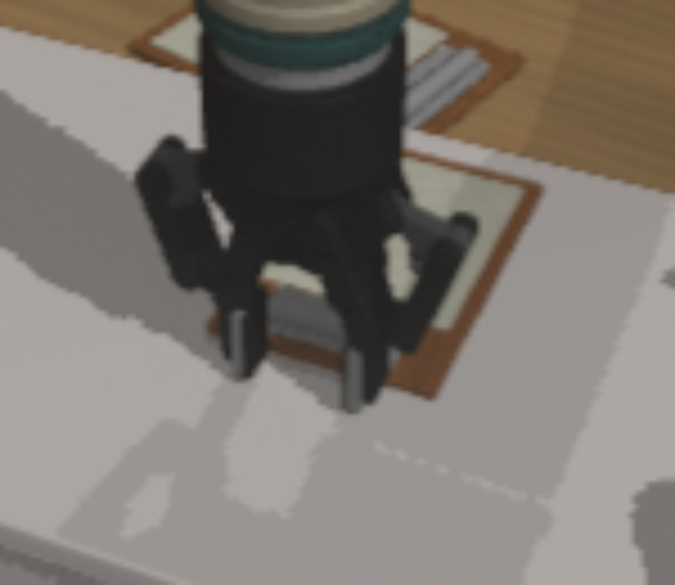

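View pics/t8.png

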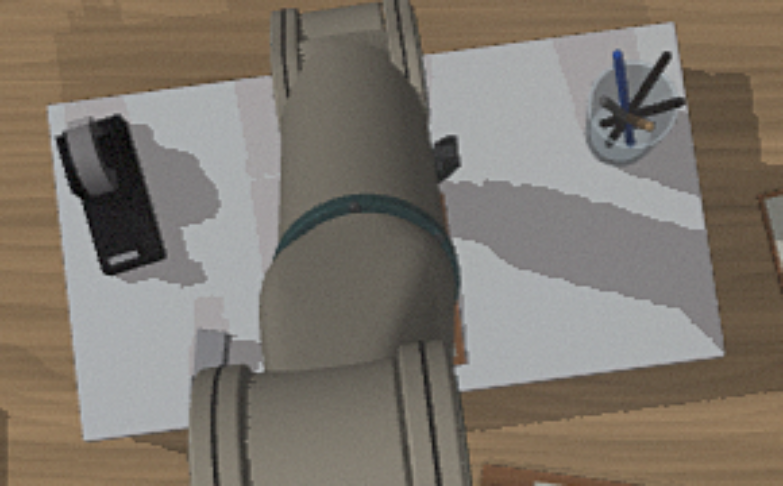

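```bash
cat > m.py <<'E'
from h import *
from cell import ctrl
# shelf frame from averaging both cameras; scene-only shelf frame for relative measure
SH={"scene":(601.29,42.18,.1155),"top":(600.5,36.14,.1165)}
def shelf(d,u,z,cam):
    x,y,t=SH[cam]; w=toz(d,u,z)-[x,y]; c,s=np.cos(t),np.sin(t); return np.c_[w@[c,s],w@[-s,c]]
E
python3 - <<'E'
from m import *
d=ctrl.get_image("scene")
u=[(210+(a+.5)/4.5-.5,160+(b+.5)/4.5-.5) for a,b in((212,325),(432,397),(540,185))]
print(shelf(d,u,95,"scene").round(1)); print(ctrl.read_state()["eef_pos"])
u=[((a+.5)/2.324+109.5,(b+.5)/2.32+139.5) for a,b in((327,233),(443,271),(511,161))]
print(shelf(d,u,95,"scene").round(1))
E
```

```text
[[  19.4  -56.2]
 [  23.1   45.9]
 [-127.8   44.3]]
[638.16846165  38.86338133  65.48619371]
[[  44.9  -57.2]
 [  47.5   44.7]
 [-101.3   52.7]]
```

```bash
python3 -m creep '0 0.15 0 0 0 0 0.5; 0 0.3 0 0 0 0 0.5; 0 0.45 0 0 0 0 0.5; 0 0.6 0 0 0 0 0.5; 0 0.75 0 0 0 0 0.5; 0 0.9 0 0 0 0 0.5; 0 1.05 0 0 0 0 0.5; 0 1.2 0 0 0 0 0.5; 0 1.25 0 0 0 0 0.5; 0 1.25 0 0 0 0 0.5'
python3 - <<'E'
from cell import ctrl; from h import *
b=ctrl.get_image("scene")
cv2.imwrite("pics/s9.png",cv2.resize(b["img"][140:270,210:360,::-1],None,fx=5,fy=5,interpolation=1))
s=ctrl.read_state();print(s["eef_pos"],s["force"])
E
```

```text
clock: 9.43
eef_pos: [587.2, 32.9, 65.4]
tool_rot: [3.14, -0.0, -1.455]
force: [-0.6, -1.3, 0.8]
width: 42.9
[587.59967693  32.96073722  65.38735437] [0.66308472 0.07372383 0.1414703 ]
```

View pics/s9.png

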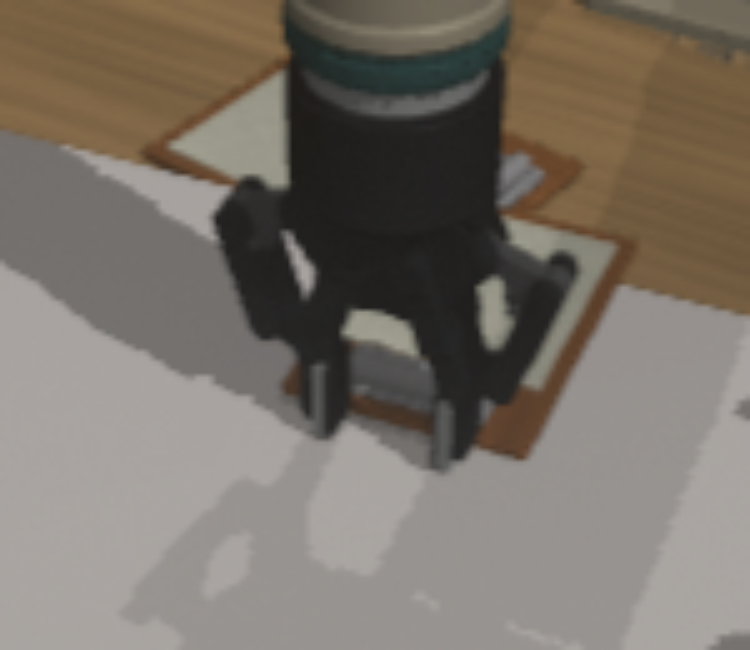

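```bash
python3 - <<'E'
from m import *
d=ctrl.get_image("scene")
u=[(210+(a+.5)/5-.5,140+(b+.5)/5-.5) for a,b in((286,384),(524,459),(634,240))]
print(shelf(d,u,95,"scene").round(1));
E
python3 -m creep '0 -0.3 0 0 0 0 0.5; 0 -0.6 0 0 0 0 0.5; 0 -0.6 -1 0 0 0 0.5; 0 -0.6 -2 0 0 0 0.5; 0 -0.6 -3 0 0 0 0.5;0 -0.6 -4 0 0 0 0.5; 0 -0.6 -5 0 0 0 0.5; 0 -0.6 -5 0 0 0 0.5'
```

```text
[[ -29.8  -57.1]
 [ -25.4   46.1]
 [-177.8   44. ]]
clock: 10.2
eef_pos: [617.0, 36.3, 274.1]
tool_rot: [-3.127, -0.0, -1.456]
force: [1.7, -0.3, -0.1]
width: 42.6
```

```bash
python3 -m creep '-6 0 0 0 0 0 0.5; -6 0 0 0 0 0 0.5; -6 0 0 0 0 0 0.5; -6 0 0 0 0 0 0.5; -6 0 0 0 0 0 0.5; -6 0 0 0 0 0 0.5; -6 0 0 0 0 0 0.5; -6 0 0 0 0 0 0.5'
python3 - <<'E'
from cell import ctrl; from h import *
b=ctrl.get_image("scene");a=ctrl.get_image("top")
cv2.imwrite("pics/s10.png",cv2.resize(b["img"][140:390,110:450,::-1],None,fx=2.3,fy=2.3,interpolation=2))
cv2.imwrite("pics/t10.png",cv2.resize(a["img"][130:290,200:400,::-1],None,fx=4,fy=4,interpolation=2)[:600])
E
```

```text
clock: 10.87
eef_pos: [583.1, 277.3, 264.5]
tool_rot: [3.14, 0.001, -1.45]
force: [0.6, -1.3, -0.4]
width: 42.8
```

View pics/s10.png

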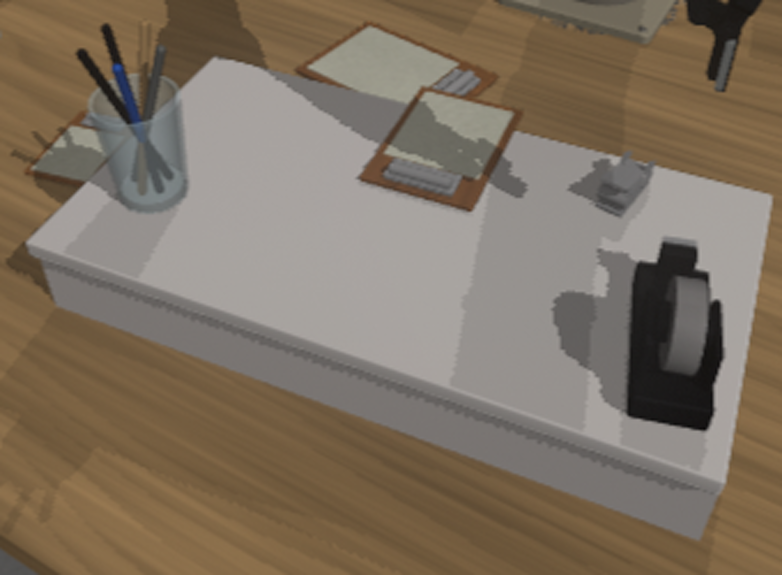

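View pics/t10.png

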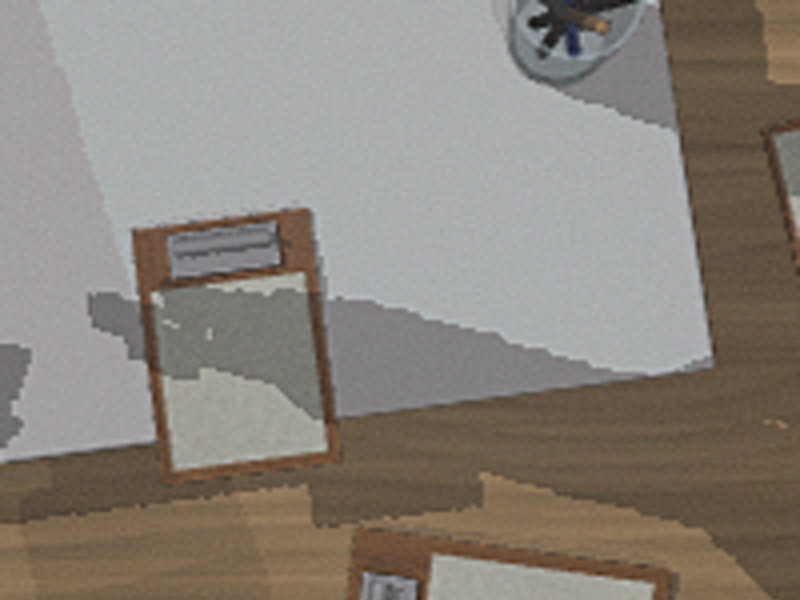

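Run:
```python
from m import *
d=ctrl.get_image("top"); U=lambda L:[(200+(a+.5)/4-.5,130+(b+.5)/4-.5) for a,b in L]
c=toz(d,U([(133,230),(309,208),(338,457),(167,481)]),95)
p,r=fitrect(c,75,52.5,[520,30,.1]);print("board",p,r.round(1).tolist())
e=toz(d,U([(2,462),(155,442),(336,416),(712,366)]),90)
v=e[-1]-e[0];k=np.polyfit(e[:,1],e[:,0],1);t=-np.arctan(k[0]);print("edge yaw",t)
foot=p[:2]-75*np.array([np.cos(p[2]),np.sin(p[2])])
n=np.array([np.cos(t),np.sin(t)]);print("overhang",-(foot-[np.polyval(k,foot[1]),foot[1]])@n)
s=ctrl.get_image("scene");W=lambda L:[(110+(a+.5)/2.3-.5,140+(b+.5)/2.3-.5) for a,b in L]
c=toz(s,W([(471,209),(360,178),(423,88),(522,114)]),95);p2,r2=fitrect(c,75,52.5,[520,30,.1]);print("scene board",p2,r2.round(1).tolist())
e=toz(s,W([(218,57),(300,80),(520,133),(772,196)]),90);k=np.polyfit(e[:,1],e[:,0],1);t=-np.arctan(k[0])
foot=p2[:2]-75*np.array([np.cos(p2[2]),np.sin(p2[2])])
print(t,"overhang",-(foot-[np.polyval(k,foot[1]),foot[1]])@[np.cos(t),np.sin(t)])
```

```text
board [5.01956547e+02 2.00067954e+01 1.13323114e-01] [[1.0, 0.8], [1.6, -0.3], [-1.5, -2.8], [-1.1, 2.3]]
edge yaw 0.11886792029769166
overhang 25.036115419327366
scene board [5.02025677e+02 2.52758984e+01 1.07004980e-01] [[2.5, 1.3], [1.5, -1.1], [-0.9, -1.3], [-3.1, 1.1]]
0.11878612809807612 overhang 26.570223771333918
```

```bash
python3 rel.py 607.3 35.3 264.5; python3 -m creep '6 0 0 0 0 0 0.5; 6 0 0 0 0 0 0.5; 6 0 0 0 0 0 0.5; 6 0 0 0 0 0 0.5; 6 0 0 0 0 0 0.5; 6 0 0 0 0 0 0.5; 6 0 0 0 0 0 0.5; 6 0 0 0 0 0 0.5; 6 0 0 0 0 0 0.5;  6 0 0 0 0 0 0.5';python3 rel.py 609.3 35.5 75
```

```text
pos [585.1 272.  265.2] rot [ 3.1415e+00 -1.4000e-03 -1.4582e+00] units [5.943 0.113 0.027]
clock: 11.9
eef_pos: [611.9, 37.1, 265.5]
tool_rot: [-3.142, 0.001, -1.454]
force: [-0.1, 0.0, -0.3]
width: 42.3
pos [611.9  37.1 265.5] rot [-3.1415e+00  1.1000e-03 -1.4541e+00] units [0.037 0.069 4.762]
```

```bash
python3 -m creep '0 0 1 0 0 0 0.5; 0 0 2 0 0 0 0.5; 0 0 3 0 0 0 0.5; 0 0 4 0 0 0 0.5; 0 0 4.5 0 0 0 0.5; 0 0 4.75 0 0 0 0.5; 0 0 4.75 0 0 0 0.5; 0 0 4.75 0 0 0 0.5; 0 0 4.75 0 0 0 0.5';python3 rel.py 573.5 31.3 65.3
```

```text
clock: 12.65
eef_pos: [613.7, 36.5, 77.4]
tool_rot: [-3.138, 0.0, -1.455]
force: [-0.1, 0.1, 0.8]
width: 42.5
pos [613.7  36.5  77.4] rot [-3.1379e+00  1.0000e-04 -1.4547e+00] units [0.013 1.016 0.298]
```

Let the hand settle, then take the last 10 mm down.

```bash
python3 -m creep '0 0 0.1 0 0 0 0.5; 0 0 0.15 0 0 0 0.5; 0 0 0.15 0 0 0 0.5; 0 0 0.15 0 0 0 0.5; 0 0 0.15 0 0 0 0.5; 0 0 0.15 0 0 0 0.5'; python3 rel.py 573.5 31.3 65.3
```

```text
clock: 13.15
eef_pos: [612.2, 35.8, 69.6]
tool_rot: [-3.141, 0.0, -1.455]
force: [-0.7, -0.5, 0.3]
width: 42.8
pos [612.2  35.8  69.6] rot [-3.1412  0.     -1.4555] units [0.001 0.975 0.108]
```

```bash
python3 -m creep '0 0 0.1 0 0 0 0.5; 0 0 0.1 0 0 0 0.5; 0 0.1 0.1 0 0 0 0.5; 0 0.2 0.1 0 0 0 0.5; 0 0.3 0.1 0 0 0 0.5; 0 0.4 0.1 0 0 0 0.5; 0 0.5 0.1 0 0 0 0.5; 0 0.6 0.1 0 0 0 0.5; 0 0.6 0.1 0 0 0 0.5'; python3 rel.py 573.5 31.3 65.3
```

```text
clock: 13.9
eef_pos: [587.3, 32.9, 65.5]
tool_rot: [3.141, -0.0, -1.455]
force: [0.0, -0.4, 0.2]
width: 42.5
pos [587.3  32.9  65.5] rot [ 3.141  -0.     -1.4554] units [0.001 0.348 0.006]
```

```bash
python3 -m creep '0 0.08 0 0 0 0 0.5; 0 0.16 0 0 0 0 0.5; 0 0.24 0 0 0 0 0.5; 0 0.31 0 0 0 0 0.5; 0 0.35 0 0 0 0 0.5; 0 0.35 0 0 0 0 0.5; 0 0.35 0 0 0 0 0.5'; python3 -m creep '0 -0.3 0 0 0 0 0.5; 0 -0.6 0 0 0 0 0.5; 0 -0.6 -1 0 0 0 0.5; 0 -0.6 -2 0 0 0 0.5; 0 -0.6 -3 0 0 0 0.5;0 -0.6 -4 0 0 0 0.5; 0 -0.6 -5 0 0 0 0.5; 0 -0.6 -5 0 0 0 0.5'; python3 -m creep '-6 0 0 0 0 0 0.5; -6 0 0 0 0 0 0.5; -6 0 0 0 0 0 0.5; -6 0 0 0 0 0 0.5; -6 0 0 0 0 0 0.5; -6 0 0 0 0 0 0.5; -6 0 0 0 0 0 0.5; -6 0 0 0 0 0 0.5; -6 0 0 0 0 0 0.5'
python3 - <<'E'
from cell import ctrl; from h import *
b=ctrl.get_image("scene");a=ctrl.get_image("top")
cv2.imwrite("pics/s11.png",cv2.resize(b["img"][140:390,110:450,::-1],None,fx=2.3,fy=2.3,interpolation=2))
cv2.imwrite("pics/t11.png",cv2.resize(a["img"][130:280,200:400,::-1],None,fx=4,fy=4,interpolation=2))
cv2.imwrite("pics/t11f.png",a["img"][:,:,::-1])
E
```

```text
clock: 14.48
eef_pos: [574.1, 31.4, 65.5]
tool_rot: [3.141, -0.0, -1.455]
force: [1.2, 0.1, 1.2]
width: 42.7
clock: 15.15
eef_pos: [602.7, 34.6, 273.7]
tool_rot: [-3.127, -0.0, -1.456]
force: [1.7, 0.6, 1.1]
width: 42.9
clock: 15.9
eef_pos: [570.4, 271.5, 264.7]
tool_rot: [3.14, -0.002, -1.456]
force: [0.1, -0.6, 0.4]
width: 42.9
```

View pics/s11.png

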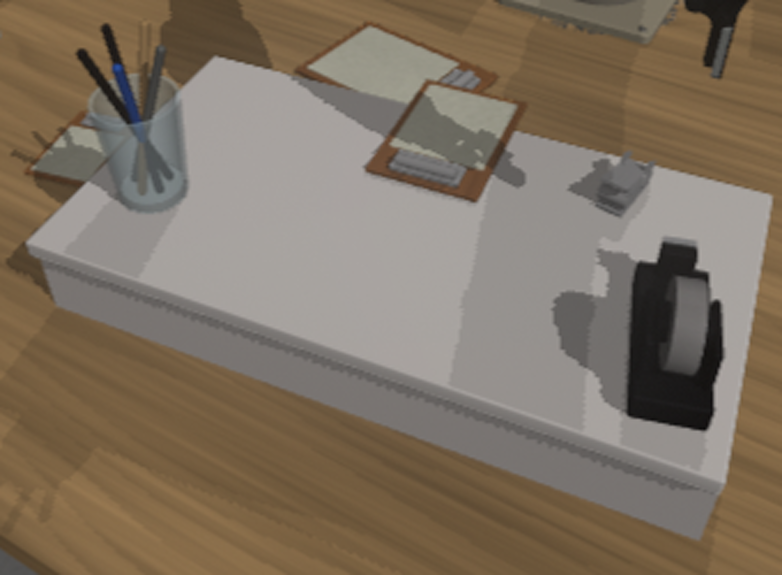

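View pics/t11.png

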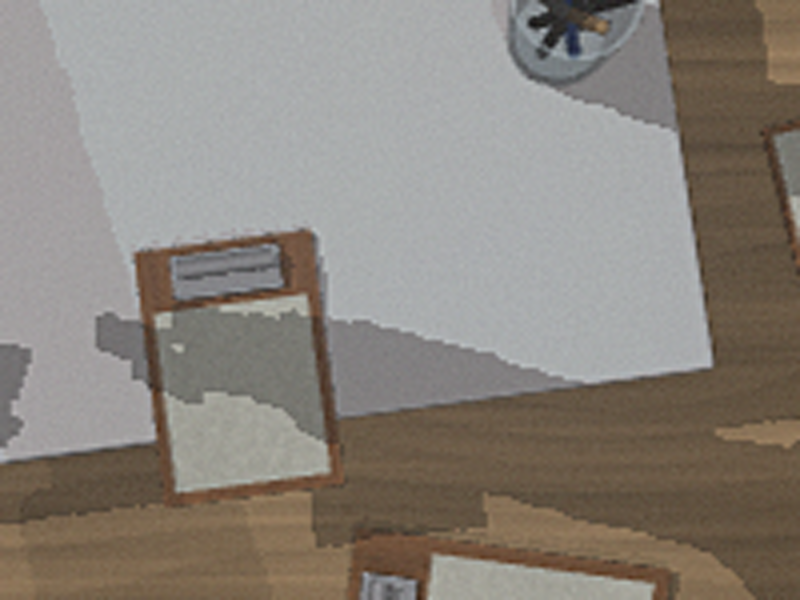

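View pics/t11f.png

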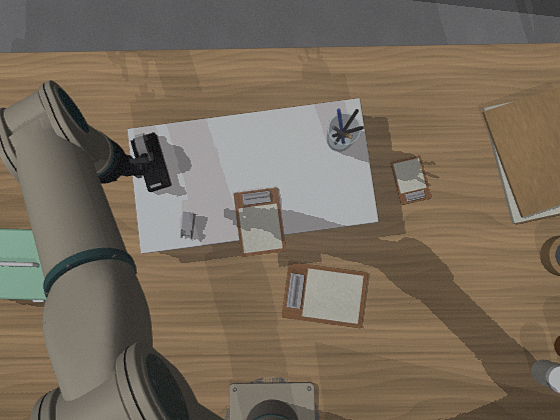

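Run:
```python
from m import *
d=ctrl.get_image("top"); U=lambda L:[(200+(a+.5)/4-.5,130+(b+.5)/4-.5) for a,b in L]
c=toz(d,U([(135,252),(314,229),(342,482),(170,505)]),95)
p,r=fitrect(c,75,52.5,[520,30,.1]);print("board",p,r.round(1).tolist())
e=toz(d,U([(2,462),(155,442),(338,416),(712,366)]),90)
k=np.polyfit(e[:,1],e[:,0],1);t=-np.arctan(k[0]);print("edge yaw",t)
n=np.array([np.cos(t),np.sin(t)])
foot=p[:2]-75*np.array([np.cos(p[2]),np.sin(p[2])])
f2=c[2:].mean(0)
for f in(foot,f2):print("overhang",-(f-[np.polyval(k,f[1]),f[1]])@n)
s=ctrl.get_image("scene");W=lambda L:[(110+(a+.5)/2.3-.5,140+(b+.5)/2.3-.5) for a,b in L]
c=toz(s,W([(475,200),(366,170),(428,81),(526,103)]),95);p2,r2=fitrect(c,75,52.5,[520,30,.1]);print("scene board",p2,r2.round(1).tolist())
e=toz(s,W([(218,57),(290,76),(520,133),(772,196)]),90);k=np.polyfit(e[:,1],e[:,0],1);t=-np.arctan(k[0])
foot=p2[:2]-75*np.array([np.cos(p2[2]),np.sin(p2[2])])
print(t,"overhang",-(foot-[np.polyval(k,foot[1]),foot[1]])@[np.cos(t),np.sin(t)])
```

```text
board [4.88506463e+02 1.81431977e+01 1.11824346e-01] [[0.7, -0.1], [0.6, 0.4], [-0.6, -2.5], [-0.6, 2.2]]
edge yaw 0.11883917345224987
overhang 38.57332506521131
overhang 37.94098109427476
scene board [4.88303787e+02 2.32929858e+01 1.18489522e-01] [[-0.1, 2.1], [0.1, -1.2], [-0.9, -2.8], [0.8, 1.9]]
0.11697725479155777 overhang 39.89588466808096
```

```bash
python3 -m creep '0 0 0 0 0 0 0.5; 0 0 0 0 0 0 0.5; 0 0 0 0 0 0 0.5'; python3 -c "
from cell import ctrl
print(ctrl.finish_job())"
```

```text
clock: 16.35
eef_pos: [570.7, 272.1, 265.5]
tool_rot: [-3.141, 0.0, -1.456]
force: [-0.6, 1.1, 0.3]
width: 42.9
the job is handed in; nothing more can be done
None
```

I pushed the 150 x 105 mm clipboard along the shelf with the half-open fingertips until its plain end stuck out about 39 mm past the front edge. That took two pushes on its rear edge, and it lay flat throughout. I handed the job in at 16.4 s with the hand raised clear of the shelf.

- **Overhang:** the top camera gave 38 to 38.6 mm and the scene camera 39.9 mm.
- **Angle:** the board was within about 0.007 rad of square to the edge in both cameras.
- **Other things:** the tumbler, dispenser, remover and the other two clipboards looked unmoved in the last pictures.

Three readings disagreed or were unexpected:
- **Cameras:** they disagreed by about 5 mm sideways, along the shelf's length, which does not affect the overhang.
- **Fingertips:** when half open they touched the shelf at a reported TCP height of 63 mm instead of about 90 mm. I found the height by feeling for contact, with about 11 N on the shelf.
- **First push:** it gave only about 26 mm, so I went back and pushed another 14 mm.

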